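# Put the rebuilt tractor gearshift into third

### The job

The rebuilt tractor gearshift on the bench has to be in third before it goes back on its gearbox. With your fingers closed, push the gearstick along its H-shaped gate: to neutral in the middle first, across to the right, then forward until it is fully home in the third slot (the one at the front right, seen from the robot's side), and take the hand away. Push it only, never take the knob or the stick between the fingers, and leave the spanner, oil can, offcut and bolt tray where they are.

Things in the scene. Friction and masses are not known exactly. Their poses are not given: they have to be found in the camera images.
- turret: Tractor gearshift turret, fixed to the bench: cast aluminium cover bolted on two pine bearers on a plywood board (300 along x, 240 along y, 15 mm thick). Origin: centre of the board's underside, on the bench. +x is forward (the front, with three steel selector-rail ends, faces away from the robot within about 30 degrees), +y left, z up.
- pivot (a point): The point the stick pivots about, inside the turret, 85 mm above the turret's origin. Its axes are the turret's.
- gate (a point): Centre of the top of the steel gate plate (100 x 86 x 6 mm, level), 158 mm above the turret's origin; axes of the turret. Its H-shaped opening is 16 mm wide: slots along x centred at y = +13 mm (first in front, second behind) and y = -13 mm (third in front, fourth behind), joined at x = 0 by the neutral crossbar. The slot ends stop the stick's axis 20 mm forward and back of x = 0.
- knob (a point): Centre of the black ball knob (diameter 42 mm) on the straight steel stick (diameter 12 mm), 190 mm from the pivot; z axis along the stick, upwards. Stick upright, it is 275 mm above the bench. In the slots it goes about 52 mm forward and back of the middle, and stands about 35 mm left or right of it. Nothing else is near it at its height.
- gear_fore (a joint): Forward lean of the stick about the turret's y axis, rad: 0 in neutral, positive forward (turret +x); the slot ends stop it at about +0.278 and -0.278. Starts anywhere along the left slot. No spring: friction holds the stick wherever it is left, and about 3 to 6 N at the knob moves it.
- gear_across (a joint): Sideways lean of the stick about the turret's x axis, rad: 0 in the middle, positive to the right (turret -y); -0.21 to -0.15 in the left slot, 0.15 to 0.21 in the right one. It can cross only with gear_fore within about 0.03 of 0; the round-nosed tongues between the slots guide it in from about 0.05. Held by friction; about 2 to 5 N at the knob moves it.
- spanner: Loose steel spanner, 190 mm long, lying on the bench to the left of the turret; origin under its middle. Leave alone.
- oil_can: Loose oil can, 60 mm diameter, 170 mm tall, standing to the right of the turret; origin at the centre of its underside. Leave alone.
- offcut: Loose pine offcut, 140 x 45 x 45 mm, lying on the bench ahead and left of the turret; origin at the centre of its underside. Leave alone.
- bolt_tray: Loose black tray of bolts, 130 x 90 x 30 mm, on the bench right of the turret, nearer the robot; origin at the centre of its underside. Leave alone.

How it is judged:
On the way, in this order (a step that is already met when the one before it is completed fails the run):
1. the stick is pushed across through neutral to the right-hand side of the gate (value of joint gear_across above 0.13 rad and value of joint gear_fore between -0.15 and 0.15 rad), for 0.03 s.
2. the stick is pushed forward, fully home in third (value of joint gear_across above 0.14 rad and value of joint gear_fore above 0.235 rad), for 0.2 s.
At the end, for the whole second after the job is handed in: The stick stands at rest in the front right slot (gear_across over 0.14 rad), fully forward (gear_fore over 0.235 rad, within about 8 mm at the knob of the slot's end at 0.278), and the spanner, oil can, offcut and tray are within 20 mm of where they were (all of step 2 and velocity of joint gear_fore between -0.05 and 0.05 rad/s and velocity of joint gear_across between -0.05 and 0.05 rad/s and distance of each of spanner, oil_can, offcut, bolt_tray from where it was at the start of the episode below 0.02 m); the robot touches nothing.
It fails at once if the knob or the stick is taken between the fingers (the grasp point within 18 mm of the knob's centre, or on the stick) (distance between the grasp point and knob below 0.018 m or (x of the grasp point in the frame of knob between -0.009 and 0.009 m and y of the grasp point in the frame of knob between -0.009 and 0.009 m and z of the grasp point in the frame of knob between -0.12 and 0 m)).
It fails at once if the spanner is moved or lifted (distance of spanner from where it was at the start of the episode above 0.02 m).
It fails at once if the oil can is moved or lifted (distance of oil_can from where it was at the start of the episode above 0.02 m).
It fails at once if the pine offcut is moved or lifted (distance of offcut from where it was at the start of the episode above 0.02 m).
It fails at once if the bolt tray is moved or lifted (distance of bolt_tray from where it was at the start of the episode above 0.02 m).
It also fails if it takes over 51 s, if anything falls off the work surface, if the arm or the gripper's body presses on something with over 40 N, if the wrist force passes 120 N, or if a joint passes its speed limit or range.

### The arm

A 6-joint arm with a two-finger parallel gripper is mounted at the origin on the work surface. World frame = base frame: x ahead of the robot, y to its left, z up, the work surface at z = 0. Lengths are in m, angles in rad, forces in N, time in s.
With the tool pointing down it reaches from about 0.375 to 0.975 m from the base axis. Payload 3.8 kg.
Tool frame: the origin (TCP) lies midway between the tips of the shut fingers; the grasp point (between the pads) lies 19 mm behind it; x points along the fingers, y is the direction in which the jaws open and shut, and the axes are right-handed (so a half turn about x gives the same grasp; the last joint's range is limited). The gripper opens to 88 mm and grips with 3 to 60 N. Pads are 18 mm wide; open, the fingers measure 123 mm over their backs; the gripper's body (75 mm by 187 mm) begins 45 mm behind the grasp point.
Start: joints at [1.288, 0.264, 1.604, -0, 1.274, -0.037], TCP at [0.164, 0.655, 0.239] pointing down, gripper open.
Joint ranges: [-2.63, 2.63], [-0.94, 2.18], [0.31, 2.57], [-1.31, 4.45], [0, 2.66], [-2.55, 2.55]. Speed limits (rad/s): [2.57, 2.57, 3.14, 3.14, 3.14, 3.14].

### API

Orientations are given as a rotation vector (axis times angle).
In Python, from cell import manip, inverse_kinematics, cams, order gives the robot as it stands. Calls block until the motion is done:
- manip.move_pose(position, orientation): joint-space move of the TCP to a pose.
- manip.move_linear(position, rate=0.15, rot=None): straight line of the TCP; rot=None keeps the orientation; rate is the mean speed in m/s.
- manip.set_joints(angles): joint-space move.
- manip.set_gripper(opening, force=None): finger opening in m; force is the grip in N (None keeps the last); returns when the fingers have stopped.
- manip.dwell(seconds).
- inverse_kinematics(position, orientation): joint angles nearest the present ones, or None.
- manip.state(): the state.
- cams.capture(name): name is "side" or "top" or "wrist"; returns a dict with "image" (384x512x3 uint8, blue, green, red), "z_map" (384x512 float32, m along the optical axis (not along the pixel's ray), 0 where there is no reading), "intrinsics" (3x3 intrinsics, pixels), "k1" (the pictures are not rectified: a ray, as slopes to the right and down, at radius r is drawn at 1 + k1 r^2 times it, then the intrinsics apply), "position" and "orientation" of the camera in the world; the wrist camera has in their place "T_tool_cam" (4x4, takes a point from camera to tool coordinates, whose origin is the TCP and whose axes are the tool frame's). Camera axes: x right, y down, z forward; pixel columns grow to the right and rows downward; lengths in m; the calibration is good to about 2 mm. A picture is of the moment at which its call begins: read the wrist's pose just before it.
A pose or a line that the arm cannot do raises manip.IKError and nothing moves.
- order.close_job(): hands the job in, once; it reports no verdict.
The state is a dict: "clock": time; "joint_pos": joint angles; "joint_velocities": joint speeds; "tau": joint torques, N m; "tool_pos": TCP position; "tcp_rot": TCP orientation; "contact_force": force on the tool from outside, world axes, zero at the start; "moment": the same for the moment, N m; "gripper_width": finger opening in m.
Only numpy, scipy, OpenCV 4.12 (cv2) and the standard library are available. Lean on these libraries where they do the work, as an engineer would, in place of code of your own. Each camera call takes 0.05 s, during which the arm holds its last target.

## Working session

There is one attempt and no reset: what is moved stays moved. The work goes in short steps, each a Python script; the robot and the scene stay as the last script left them, time stands still between calls to the robot, and variables do not carry over. Pictures are saved under pics/ and viewed, and the job is handed in when it is done.

```bash
ls; mkdir -p pics
python3 - <<'E'
from cell import manip,cams
import cv2,numpy as np
np.set_printoptions(precision=4,suppress=True)
s=manip.state();print(s['clock'],s['tool_pos'],s['tcp_rot'],s['gripper_width'])
for n in("side","top"):
    c=cams.capture(n);cv2.imwrite(f'pics/{n}0.png',c['image']);np.save(f'pics/{n}0.npy',c,allow_pickle=True)
    print(n,c['intrinsics'],c['k1'],c['position'],c['orientation'])
E
```

```text
pics
0.0 [0.1641 0.654  0.2374] [ 0.1913  1.5625 -0.1947] 0.08779073749719628
side [[444.727    0.     258.5591]
 [  0.     444.727  184.2921]
 [  0.       0.       1.    ]] -0.10996613891551311 [ 0.8682 -0.6833  0.7233] [-2.1512 -0.4093  0.2261]
top [[431.0779   0.     252.5252]
 [  0.     431.0779 187.7941]
 [  0.       0.       1.    ]] -0.03337862821787203 [0.4819 0.0352 1.0875] [-2.1718  2.1852 -0.0913]
```

View pics/side0.png

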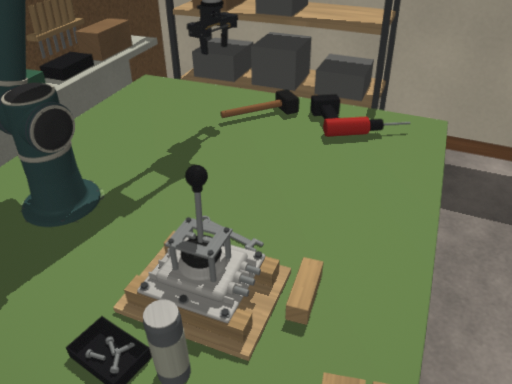

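View pics/top0.png

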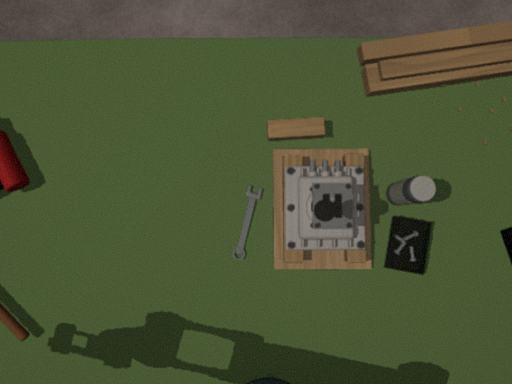

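The side view shows the knob at about (197,176). In the top view (up is +x) the turret board spans about (273..371, 149..270) and the knob is near (324,209). Next I'll measure the board pose and the knob.

```bash
cat > h.py <<'E'
import numpy as np,cv2
from scipy.spatial.transform import Rotation as R
np.set_printoptions(precision=4,suppress=True)
def slopes(c,uv):
    K=c['intrinsics'];uv=np.atleast_2d(uv).astype(float)
    d=np.c_[(uv[:,0]-K[0,2])/K[0,0],(uv[:,1]-K[1,2])/K[1,1]];x=d.copy()
    for _ in range(20): x=d/(1+c['k1']*(x**2).sum(1,keepdims=True))
    return x
def pose(c):
    return np.array(c['position']),R.from_rotvec(c['orientation']).as_matrix()
def ray(c,uv):
    p,M=pose(c);x=slopes(c,uv);d=np.c_[x,np.ones(len(x))]@M.T
    return p,d
def plane(c,uv,z):
    p,d=ray(c,uv);return p+d*((z-p[2])/d[:,2])[:,None]
def tri(c1,uv1,c2,uv2):
    p1,d1=ray(c1,uv1);p2,d2=ray(c2,uv2);d1=d1[0]/np.linalg.norm(d1);d2=d2[0]/np.linalg.norm(d2)
    t=np.linalg.lstsq(np.c_[d1,-d2],p2-p1,rcond=None)[0]
    a=p1+t[0]*d1;b=p2+t[1]*d2;return (a+b)/2,np.linalg.norm(a-b)
def cloud(c):
    v,u=np.mgrid[:384,:512];uv=np.c_[u.ravel(),v.ravel()]
    p,M=pose(c);x=slopes(c,uv);z=c['z_map'].ravel()[:,None]
    P=p+(np.c_[x,np.ones(len(x))]*z)@M.T;P[z[:,0]==0]=np.nan
    return P.reshape(384,512,3)
def ball(c,guess,rad=40,thr=45):
    g=c['image'].max(2);m=(g<thr).astype(np.uint8)
    P=cloud(c);m&=((P[...,2]>0.235)&(P[...,2]<0.32)).astype(np.uint8)
    yy,xx=np.mgrid[:384,:512];m[(xx-guess[0])**2+(yy-guess[1])**2>rad**2]=0
    n,l,s,ce=cv2.connectedComponentsWithStats(m)
    i=1+np.argmax(s[1:,4]);cn=cv2.findContours((l==i).astype(np.uint8),0,2)[0][0]
    return cv2.minEnclosingCircle(cn),s[i],P[l==i]
E
python3 - <<'E'
from h import *
T=np.load('pics/top0.npy',allow_pickle=True).item();S=np.load('pics/side0.npy',allow_pickle=True).item()
bt=ball(T,(324,209));bs=ball(S,(197,176))
print(bt[:2],np.median(bt[2],0),bt[2][:,2].max());print(bs[:2],np.median(bs[2],0),bs[2][:,2].max())
print(tri(T,bt[0][0],S,bs[0][0]))
P=cloud(T)
hsv=cv2.cvtColor(T['image'],cv2.COLOR_BGR2HSV)
print(hsv[265,290],hsv[180,277],hsv[300,290])
m=((hsv[...,0]<24)&(hsv[...,1]>50)&(hsv[...,2]>40)).astype(np.uint8)
m2=((P[...,2]>0.008)&(P[...,2]<0.2)).astype(np.uint8);
z=np.zeros_like(m);z[135:285,255:378]=1
for k in(m&z,m2&z):
    n,l,s,ce=cv2.connectedComponentsWithStats(k);i=1+np.argmax(s[1:,4])
    cs=cv2.findContours((l==i).astype(np.uint8),0,2)[0];r=cv2.minAreaRect(max(cs,key=len));print(r)
    b=cv2.boxPoints(r);W=plane(T,b,.015);print(W,W.mean(0),np.linalg.norm(W-np.roll(W,1,0),axis=1))
    print([np.degrees(np.arctan2(*(W[j]-W[j-1])[1::-1])) for j in range(4)])
g=(abs(P[...,2]-.158)<.008)&(z>0)
ptsg=P[g];print('gate',len(ptsg),np.median(ptsg,0))
rr=cv2.minAreaRect(ptsg[:,:2].astype(np.float32));print(rr)
vis=T['image'].copy();vis[g]=(0,0,255)
vis=np.hstack([cv2.resize(x[130:290,250:400],None,fx=2.6,fy=2.6) for x in(T['image'],vis)])
cv2.imwrite('pics/v1.png',vis)
E
```

```text
(((325.0, 209.6999969482422), 10.885412216186523), array([315, 199,  21,  22, 361], dtype=int32)) [ 0.5069 -0.0987  0.2875] 0.29573524542124063
(((196.35916137695312, 178.14788818359375), 13.357962608337402), array([185, 165,  22,  27, 408], dtype=int32)) [ 0.5143 -0.1128  0.2796] 0.29311706354512496
(array([ 0.5082, -0.1026,  0.2677]), np.float64(9.018697806514516e-05))
[ 16 105 139] [ 17 107 124] [ 43 109  91]
((322.0, 208.5), (119.0, 98.0), 90.0)
[[ 0.6697 -0.0172  0.015 ]
 [ 0.6684 -0.2645  0.015 ]
 [ 0.3716 -0.2561  0.015 ]
 [ 0.3736 -0.0142  0.015 ]] [ 0.5208 -0.138   0.015 ] [0.2961 0.2473 0.2968 0.2419]
[np.float64(-0.5710278564405474), np.float64(-90.29859577738324), np.float64(178.37712992316156), np.float64(89.53558754932492)]
((321.7748718261719, 208.34088134765625), (120.63763427734375, 97.15328979492188), 89.22578430175781)
[[ 0.6705 -0.0156  0.015 ]
 [ 0.6726 -0.2609  0.015 ]
 [ 0.3716 -0.2565  0.015 ]
 [ 0.3704 -0.0167  0.015 ]] [ 0.5213 -0.1374  0.015 ] [0.3001 0.2453 0.3009 0.2398]
[np.float64(0.2017012845896422), np.float64(-89.51608826090724), np.float64(179.16021123453623), np.float64(90.29898806563594)]
gate 1265 [ 0.5301 -0.1432  0.159 ]
((0.5215815901756287, -0.13643687963485718), (0.09977051615715027, 0.08687824755907059), 0.25565391778945923)
```

View pics/v1.png

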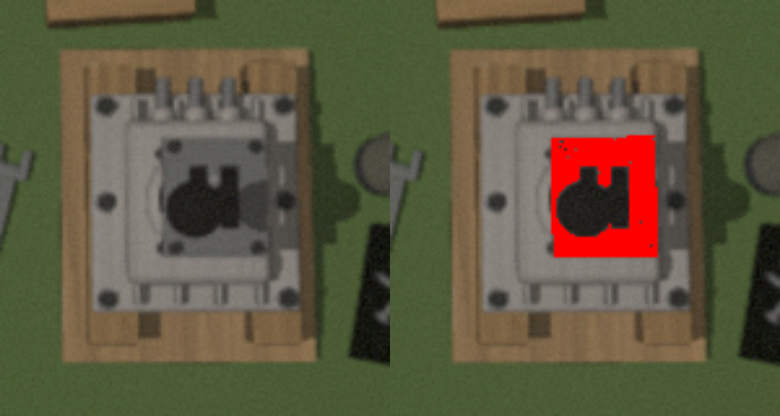

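Turret: (0.521,-0.137), yaw about 0. The gate comes out at 99.8 x 86.9 mm and z 0.159, which matches the given sizes. The knob is about 13 mm behind and 34 mm left of the turret's centre, so it sits slightly back in the left slot. I'll move in and push it forward to neutral.

```bash
cat >> h.py <<'E'
TX,TY=0.5214,-0.1368
ROT=[0,np.pi/2,0]
def cap(cams,tag):
    out=[]
    for n in("side","top"):
        c=cams.capture(n);cv2.imwrite(f'pics/{n}{tag}.png',c['image']);np.save(f'pics/{n}{tag}.npy',c,allow_pickle=True);out.append(c)
    return out
def push(manip,goal,step=0.002,fmax=12,rate=0.04):
    # step toward goal until force along direction exceeds fmax
    goal=np.array(goal,float);p=np.array(manip.state()['tool_pos']);p[2]=goal[2]
    d=goal-p;L=np.linalg.norm(d);d/=L;f0=np.array(manip.state()['contact_force']);k=0;log=[]
    while k<L:
        k=min(k+step,L);manip.move_linear(list(p+d*k),rate=rate)
        f=-(np.array(manip.state()['contact_force'])-f0)@d;log.append(round(float(f),1))
        if f>fmax: break
    s=manip.state();print('push',s['tool_pos'],'t',round(s['clock'],2),log);return log
E
python3 - <<'E'
from h import *
from cell import manip,cams
T=np.load('pics/top0.npy',allow_pickle=True).item()
print(plane(T,[[325,209.7]],.2715))
s=manip.state()
manip.set_gripper(0)
p=list(s['tool_pos']);p[2]=.40
manip.move_linear(p,rate=.25)
manip.move_pose([.44,-.1026,.40],ROT)
manip.move_linear([.445,-.1026,.25],rate=.15)
s=manip.state();print(s['clock'],s['tool_pos'],s['tcp_rot'],s['gripper_width'],s['contact_force'])
cap(cams,'1')
E
```

```text
[[ 0.508  -0.102   0.2715]]
6.175 [ 0.4457 -0.1028  0.2511] [-0.0004  1.569  -0.0004] 0.0005507264569531914 [-0.1831 -0.4038  0.1452]
```

View pics/side1.png

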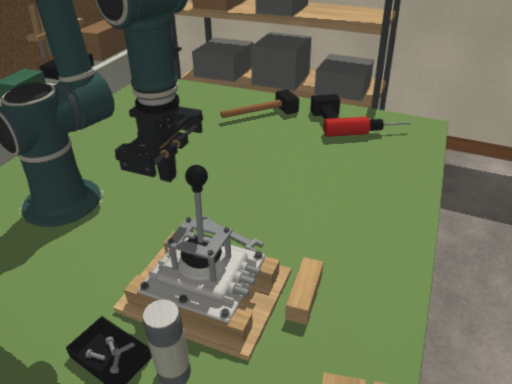

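The closed fingertips, at about (168,176), are directly behind the knob at (197,176) and level with it. Now the push to neutral.

Run:
```python
from h import *
from cell import manip,cams
push(manip,[.4905,-.1026,.25],step=.003,fmax=15)
p=list(manip.state()['tool_pos']);p[0]=.43
manip.move_linear(p,rate=.15)
S,T=cap(cams,'2')
bt=ball(T,(330,205),rad=45);bs=ball(S,(203,176))
print(bt[:2],bs[:2],plane(T,[bt[0][0]],.273),tri(T,bt[0][0],S,bs[0][0]))
```

```text
push [ 0.4905 -0.1026  0.2501] t 10.03 [-0.8, -1.0, -0.9, -0.8, -0.0, -0.3, 0.0, -0.2, 0.6, 0.1, 1.5, 4.5, 5.3, 3.3, 3.5]
(((325.0, 204.57142639160156), 10.618720054626465), array([315, 195,  21,  21, 345], dtype=int32)) (((201.0, 179.36000061035156), 12.991235733032227), array([191, 167,  21,  26, 393], dtype=int32)) [[ 0.5176 -0.1019  0.273 ]] (array([ 0.5179, -0.1028,  0.2675]), np.float64(4.6551570069942656e-05))
```

View pics/top2.png

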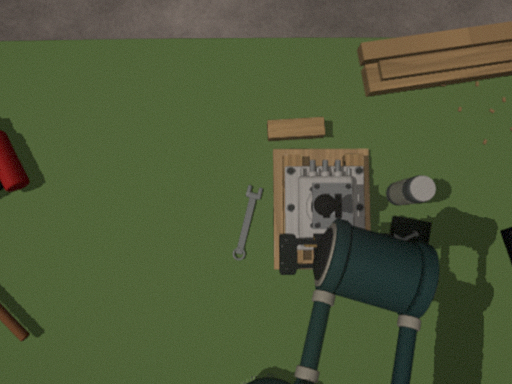

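View pics/side2.png

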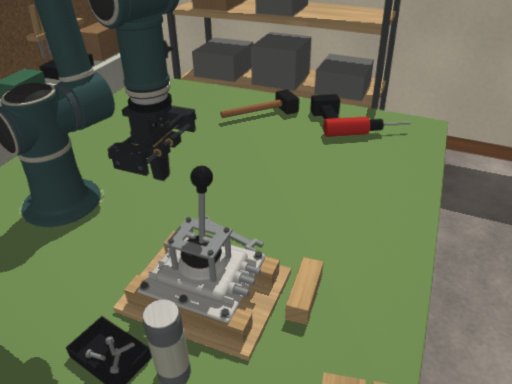

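The knob is now at (0.5178,-0.102), 3.6 mm short of the middle, and the tool-to-knob offset is 27.3 mm. I'll nudge it 3 mm more, go round to the left side and push it across.

Run:
```python
from h import *
from cell import manip,cams
manip.move_linear([.485,-.1026,.25],rate=.12)
push(manip,[.4935,-.1026,.25],step=.003,fmax=15)
manip.move_linear([.445,-.1026,.25],rate=.15)
manip.move_linear([.445,-.035,.25],rate=.2)
manip.move_linear([TX,-.035,.25],rate=.2)
S,T=cap(cams,'3')
bs=ball(S,(203,176));print(bs[:2])
push(manip,[TX,-.055,.25],step=.02,fmax=12)
push(manip,[TX,-.128,.25],step=.003,fmax=12,rate=.05)
cap(cams,'4')
```

```text
push [ 0.4934 -0.1025  0.2502] t 12.03 [0.9, 3.9, 5.3]
(((205.03158569335938, 166.15789794921875), 26.32748031616211), array([180, 148,  46,  45, 692], dtype=int32))
push [ 0.5214 -0.0552  0.25  ] t 14.28 [-0.0]
push [ 0.5213 -0.128   0.2499] t 20.53 [1.8, 0.8, 1.3, 3.4, 5.2, 5.2, 4.9, 5.0, 4.5, 3.7, 3.3, 4.4, 4.3, 2.8, 3.5, 3.3, 3.8, 2.7, 3.8, 3.4, 3.1, 2.9, 3.0, 3.2, 3.4]
```

View pics/side4.png

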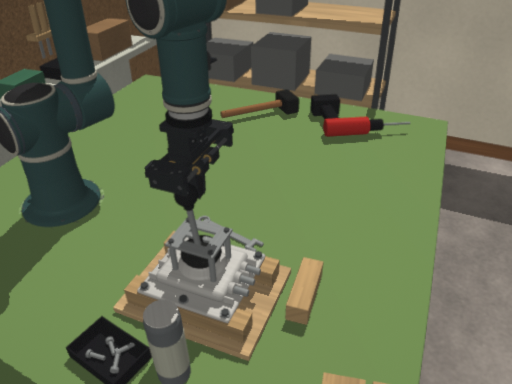

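The stick has crossed and now leans right, with the force steady at 3–5 N. Contact started at a tool y of about -0.065, so the knob should be near y=-0.165. I'll push about 6 mm further, back off and measure.

Run:
```python
from h import *
from cell import manip,cams
push(manip,[TX,-.135,.25],step=.002,fmax=10,rate=.04)
manip.move_linear([TX,-.11,.25],rate=.15)
manip.move_linear([.44,-.10,.25],rate=.2)
manip.move_linear([.44,-.1715,.25],rate=.2)
S,T=cap(cams,'5')
bs=ball(S,(190,192),rad=25);print(bs[:2],np.median(bs[2],0))
try:
  bt=ball(T,(353,205),rad=30);print(bt[:2],plane(T,[bt[0][0]],.272),tri(T,bt[0][0],S,bs[0][0]))
except Exception as e: print(e)
print(manip.state()['clock'])
```

```text
push [ 0.5212 -0.135   0.2497] t 21.63 [-1.0, -1.0, -0.6, -0.4]
(((184.0, 199.5), 13.124505043029785), array([173, 187,  23,  26, 434], dtype=int32)) [ 0.5278 -0.1797  0.2818]
(((360.5, 202.5), 11.068072319030762), array([350, 193,  22,  21, 362], dtype=int32)) [[ 0.5212 -0.1696  0.272 ]] (array([ 0.5212, -0.1703,  0.2697]), np.float64(0.00024826616125299915))
23.1167
```

View pics/side5.png

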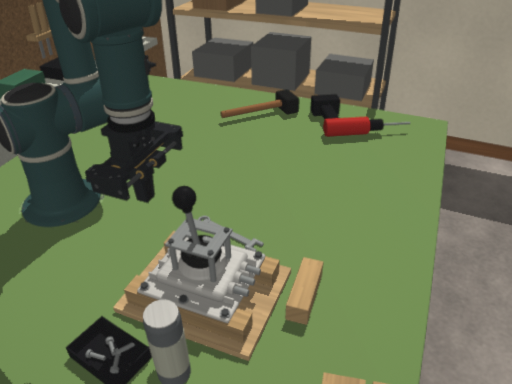

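View pics/top5.png

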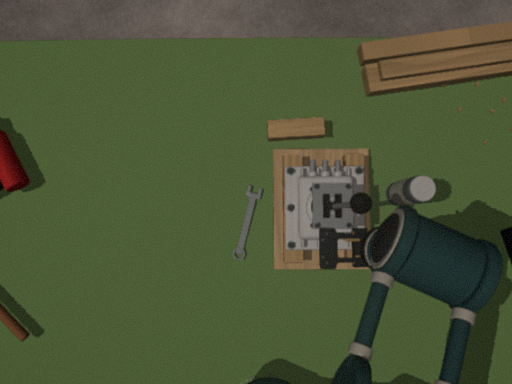

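The knob is at (0.5212,-0.170), so gear_across is about 0.177 and fore about 0: well into the right-hand side. Now I'll push forward until it stops at about tool x = 0.546.

Run:
```python
from h import *
from cell import manip,cams
manip.move_linear([.486,-.1715,.25],rate=.15)
push(manip,[.540,-.1715,.25],step=.006,fmax=14,rate=.05)
push(manip,[.553,-.1715,.25],step=.0015,fmax=12,rate=.04)
manip.dwell(.3)
print(manip.state()['contact_force'])
manip.move_linear([.44,-.1715,.25],rate=.2)
S,T=cap(cams,'6')
bs=ball(S,(210,205),rad=35);print(bs[:2],np.median(bs[2],0))
bt=ball(T,(358,177),rad=32);print(bt[:2],plane(T,[bt[0][0]],.266),tri(T,bt[0][0],S,bs[0][0]))
print(manip.state()['clock'])
```

```text
push [ 0.5397 -0.1714  0.2498] t 26.23 [0.0, 3.4, 2.6, 3.3, 2.5, 2.3, 2.9, 2.5, 3.8, 3.6]
push [ 0.5438 -0.1714  0.2492] t 27.73 [1.1, 3.1, 5.5, 8.1, 10.6, 14.3]
[-18.3618   1.0229   1.6971]
(((210.5, 208.0), 12.500100135803223), array([200, 196,  23,  25, 434], dtype=int32)) [ 0.5774 -0.1798  0.2761]
(((358.8529357910156, 177.7058868408203), 11.185281753540039), array([348, 167,  22,  20, 348], dtype=int32)) [[ 0.5691 -0.1693  0.266 ]] (array([ 0.5699, -0.1693,  0.2643]), np.float64(0.001534504382072298))
28.8167
```

View pics/side6.png

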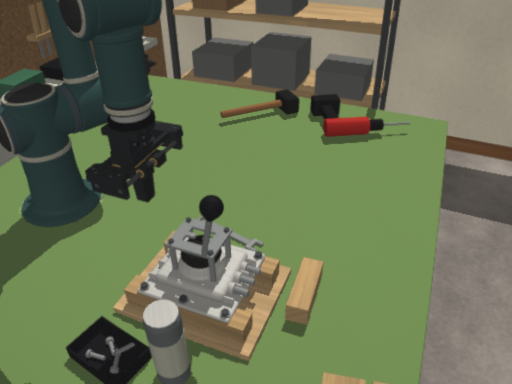

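View pics/top6.png

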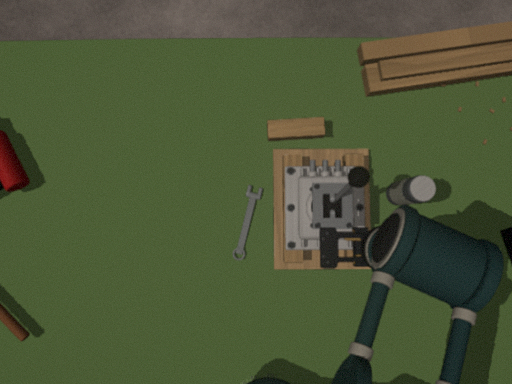

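The stick reached a hard stop: force ramped from 4 to 18 N over the last few mm. The measured knob gives fore of about 0.263 and across of about 0.17. I'll check the loose items against the first picture, then hand in.

Run:
```python
from h import *
from cell import manip,order
for n,boxes in(("top",{'spanner':(230,180,268,265),'offcut':(262,112,330,145),'can':(385,172,438,207)}),("side",{'tray':(65,315,153,382),'can':(143,298,192,384),'offcut':(283,255,327,325)})):
    a=cv2.imread(f'pics/{n}0.png',0).astype(np.float32);b=cv2.imread(f'pics/{n}6.png',0).astype(np.float32)
    for k,(x0,y0,x1,y1) in boxes.items(): print(n,k,cv2.phaseCorrelate(a[y0:y1,x0:x1],b[y0:y1,x0:x1]))
s=manip.state();print(s['clock'],s['tool_pos'],s['contact_force'])
order.close_job()
```

```text
top spanner ((-0.027360941028110375, -0.08260471502935474), 0.9094176499048868)
top offcut ((-0.022384485231718543, 0.007009931062277985), 1.0641876216287967)
top can ((-0.10655178076257599, -0.006857032758212256), 0.968282648074774)
side tray ((0.038300281144763915, 0.09283225605643253), 0.9585528243471075)
side can ((0.07754570586885379, 0.01109803888056149), 0.9425713382297092)
side offcut ((0.4760172708385859, -0.00137269742787538), 0.9891985734303792)
28.8167 [ 0.4417 -0.1719  0.2508] [-0.6249 -0.1663 -0.1123]
the job is handed in; nothing more can be done
```

The gearstick is in third, fully forward in the front-right slot, and I handed the job in at 28.8 s. I pushed it with closed fingers only: forward to neutral, across to the right, then forward to the stop. I then drew the hand back about 100 mm.

**Last checks:**
- **Slot end:** the push force rose to about 18 N at the end, so the stick had hit the stop.
- **Stick position:** the cameras put the knob about 48 mm forward and 33 mm right of the middle. That gives gear_fore of about 0.26 and gear_across of about 0.17, both over their limits. The forward reading is 3–4 mm short of the nominal 52 mm, which I put down to camera calibration and contour error because the stop was felt.
- **Loose items:** the spanner, oil can, offcut and tray had moved less than 0.5 px between the first and last pictures, which is effectively nothing.
- **Contact:** the tool force was near zero (0.7 N) when I handed in.

No checks failed.

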